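# Clamp a steel block in the crank vise

## Task

Clear the chip brush out of the green machine vise and lay it on the worktop, clear of the vise. Then slide the steel block along the vise's tray, without lifting it off, until it lies flat against the long fixed jaw and its end touches the brass stop, and crank the red-knobbed handle clockwise until the moving jaw holds the block tight. Leave the other things on the bench where they are.

Things in the scene. Friction and masses are not known exactly. Their poses are not given: they have to be found in the camera images.
- machine_vise: Green machine vise fixed on the worktop; numbers below are in its own axes, mm. Origin on the worktop; at yaw 0 x points away from the robot, y to its left. Bed x -130 to 95, y -50 to 100; flush with it a bare aluminium tray x -55 to 95, y -210 to -50; both tops at z 14. Gear housing x -120 to -54, y -35 to 35, top z 44
- fixed_jaw (a point): Middle of the fixed jaw's flat face at its lower edge (vise x 75, y -70, z 14). The long fixed jaw runs along the vise's far side: face in the plane x = 75, looking to -x, y -205 to 65, top at z 48, 20 thick. It serves as a fence along bed and tray
- end_stop (a point): Middle of the brass end stop's face, at bed height (vise x 65, y 40, z 14). The stop is on the bed beside the fixed jaw: x 55 to 75, y 40 to 52, top at z 36; the block's end goes against its face y = 40, which looks to -y
- vise_jaw: Moving jaw, between gear housing and fixed jaw: green with a steel face 70 wide (vise y -35 to 35), 25 thick, top at vise z 48. Origin: middle of the face's width, on the bed (vise z 14); the face is this body's plane x = 0 and moves to the vise's +x as it closes. Axes as the vise's
- vise_crank (a joint): Turn of the crank, rad: 0 with 94 mm between the jaws, growing clockwise seen from above, which closes the jaw 3.18 mm per rad (20 mm a turn). Starts between 0 and 6. Turning it free takes about 4 N at the knob; the jaw is tight when the knob resists with about 10 N or more, and it stays tight when the crank is let go
- crank_knob (a point): Middle of the upright red knob on the crank: a cylinder 18 in diameter, vise z 61 to 97 (this point at z 79). It goes round the crank's shaft at a radius of 50. The flat steel arm below it has its top at z 61. It can be pushed round from above by something held beside it
- crank_axis (a point): Point on the crank's upright shaft axis at the height of the knob's middle (vise x -87, y 0, z 79); it does not move
- block_home (a point): Point on the bed where the middle of the block's underside belongs: with the block against fixed jaw and stop (vise x 44, y 1, z 14)
- steel_block: Grey steel block, 62 (its x) by 78 (its y) by 26 high, up to 1 kg, lying on the tray. Origin: centre of its underside. Home, its long side (y) is parallel to the fixed jaw
- chip_brush: Flat brush with a yellow wooden handle, 24 wide (its x), 194 long (its y), 10 high, light; it starts lying on the bed between the jaws, with one end sticking out past the bed's +y edge (vise axes). Origin: centre of its underside. The worktop in front of the tray (nearer the robot) is free for it
- tape_roll: Roll of masking tape lying flat on the worktop left of the vise, 78 in diameter, 19 high; bystander. Origin: centre of its underside
- spray_bottle: Small upright spray bottle, 37 in diameter, 112 high; bystander. Origin: centre of its underside
- pin_tin: Round tin with lid, 56 in diameter, 28 high; bystander. Origin: centre of its underside
- glass_dish: Faceted glass dish, 122 across, 27 high; bystander. Origin: centre of its underside
- water_bottle: Clear water bottle, 60 in diameter, 214 high, at the back beside the partition (another stands far left); bystander. Origin: centre of its underside
- lamp_edge (a point): Lower right edge of the lamp head that hangs over the bench, fixed: it fills x 0.51 to 0.64, y 0.21 to 0.38 m from z 0.49 m up; keep the wrist and elbow clear of it. An upright wooden partition 18 mm thick, 270 mm high also stands behind the vise, at y 0.026 m, from x 0.73 m back

How it is judged:
On the way, in this order (a step that is already met when the one before it is completed fails the run):
1. the brush is off the vise, on the worktop (height (world z) of chip_brush below 0.008 m and contact force between chip_brush and machine_vise below 0.05 N), for 0.2 s.
2. the block lies against fixed jaw and stop (horizontal distance between steel_block and block_home below 0.006 m and angle between the y axis of steel_block and the y axis of machine_vise, either way round below 0.06 rad), for 0.1 s.
At the end, for the whole second after the job is handed in: The moving jaw presses on the block with more than 6 N with the crank let go; the block lies flat, within 5 mm of its home against fixed jaw and stop, parallel to the jaw within 0.04 rad; the brush lies still on the worktop without touching the vise (all of step 1 and contact force between vise_jaw and steel_block above 6 N and horizontal distance between steel_block and block_home below 0.005 m and angle between the y axis of steel_block and the y axis of machine_vise, either way round below 0.04 rad and angle between steel_block's own z axis and vertical below 0.05 rad and linear speed of steel_block below 0.01 m/s and height (world z) of chip_brush above -0.01 m and linear speed of chip_brush below 0.02 m/s).
It fails at once if the block is lifted off the tray or tipped (height (world z) of steel_block above 0.026 m or height (world z) of steel_block below 0.008 m or angle between steel_block's own z axis and vertical above 0.25 rad).
It fails at once if a bystander is moved (distance of any of tape_roll, spray_bottle, pin_tin, glass_dish, water_bottle from where it was at the start of the episode above 0.03 m).
It also fails if it takes over 72 s, if anything falls off the work surface, if the arm or the gripper's body presses on something with over 40 N, if the wrist force passes 120 N, or if a joint passes its speed limit or range.

## Robot

A 6-joint arm with a two-finger parallel gripper is mounted at the origin on a cart in front of the work surface, level with it; the furniture and walls round the work are solid. World frame = base frame: x ahead of the robot, y to its left, z up, the work surface at z = 0. Lengths are in m, angles in rad, forces in N, time in s.
With the tool pointing down it reaches from about 0.25 to 0.775 m from the base axis. Payload 4 kg.
Tool frame: the origin (TCP) lies on the centre line of the jaws, within the pads' length; the fingertips stand 14 mm ahead of it and the grasp point (between the pads) lies 5 mm behind it (robot.tcp_to_tips is the distance from the TCP to the fingertips, in m); z points along the fingers, y is the line along which they close (so a half turn about z gives the same grasp; the last joint's range is limited). The gripper opens to 94 mm and grips with 3 to 60 N. Pads are 16 mm wide; open, the fingers measure 119 mm over their backs; the gripper's body (75 mm by 177 mm) begins 78 mm behind the grasp point.
Start: joints at [-0.103, 0.087, 1.371, -0, 1.684, -0.103], TCP at [0.55, -0, 0.22] pointing down, gripper open.
Joint ranges: [-3.1, 3.1], [-0.76, 2.03], [0.27, 2.55], [-1.08, 4.22], [0.17, 2.65], [-2.57, 2.57]. Speed limits (rad/s): [2.79, 2.79, 3.14, 3.14, 3.14, 3.14].

## Interface

Orientations are given as [roll, pitch, yaw] about the fixed x, y, z axes, in that order (R = Rz(yaw) Ry(pitch) Rx(roll)).
In Python, from bench import robot gives the robot as it stands.
- The arm moves only by the tool carry_out, never from a script. Its argument "increments" is a list of rows, each a list of 3 entries, a list of its own where there are three numbers: the closure in counts, from 0 (fully open) to 255 (shut), then the shift along the tool's x, y, z in mm, then the turn about the tool's z in degrees. In form: [[fingers, [dx, dy, dz], twist], ...]. A call has 1 to 8 rows; each row shifts and turns the commanded pose from where the row before left it, along the tool's axes as they then stand; what a row does not reach is not made up. A row lasts 1/10 s, in which the tool goes at most 50 mm and 8.59 degrees, less where a joint would pass 70% of its speed; a pose out of reach is approached as far as the arm can. A call with a gripper value outside its range is refused whole. The fingers move at their own pace and stop on an object; the grip force is fixed at half the most. Time passes only in rows, so rows that do not move let the fingers close. It gives the time, the measured TCP pose, the force, the opening and the grip force at its end, in the units of the state.
- robot.get_obs(): the state, without advancing time (a new reading comes with each control period).
- robot.snapshot(name): name is "scene" or "side" or "wrist"; returns the picture (400x640x3 uint8, blue, green, red); there is no depth.
- robot.get_calibration(name): a dict with "vfov" (degrees; the focal length in pixels is half the picture's height over the tangent of half this angle, whatever the lens; pixels are square), "cx", "cy" (the principal point, pixels), "k1" (the pictures are not rectified: a ray, as slopes to the right and down, at radius r is drawn at 1 + k1 r^2 times it, then the intrinsics apply), "T" (4x4, takes a point from camera to world coordinates). Camera axes: x right, y down, z forward; pixel columns grow to the right and rows downward; lengths in m; the calibration is good to about 2 mm. A picture is of the moment at which its call begins: read the wrist's pose just before it. get_calibration takes no time and is no camera call; for the wrist camera it gives the pose at the moment of the call.
- robot.close_job(): hands the job in; it is judged then, once.
The state is a dict: "time": time; "joint_positions": joint angles; "qvel": joint speeds; "joint_torque": joint torques, N m; "tool_pos": TCP position; "ee_rot": TCP orientation; "wrist_force": force on the tool from outside, world axes, zero at the start; "wrist_torque": the same for the moment, N m; "width": finger opening in m; "finger_force": force on a finger pad.
Only numpy, scipy, OpenCV 4.12 (cv2) and the standard library are available. Lean on these libraries where they do the work, as an engineer would, in place of code of your own. Each camera call takes 0.05 s, during which the arm holds its last target. There are 200 camera calls.

## Working session

There is one attempt and no reset: what is moved stays moved. The work goes in short steps, Python scripts to look and compute and a tool call to move; the robot and the scene stay as the last step left them, time stands still between calls to the robot, and variables do not carry over. Pictures are saved under pics/ and viewed, at most 10 in all, crops included, and the job is handed in when it is done.

Besides the shell and the picture viewer there is one more tool, called as a command line: name --argument value ..., lists and objects as JSON in quotes. carry_out: Moves the arm, as the interface text tells. Its arguments: {"type":"object","properties":{"increments":{"type":"array","items":{"type":"array"}}},"required":["increments"]}

```bash
mkdir -p pics; python3 - <<'E'
from bench import robot
import cv2
o=robot.get_obs();print(o)
for n in("scene","side","wrist"):
    im=robot.snapshot(n);cv2.imwrite(f"pics/{n}0.png",im);c=robot.get_calibration(n);print(n,c)
E
```

```text
{'time': 0.0, 'joint_positions': array([-1.03108548e-01,  8.79623839e-02,  1.37223204e+00, -1.45765267e-05,
        1.68357550e+00, -1.03080805e-01]), 'qvel': array([ 6.81547064e-04, -9.78814835e-04, -8.95326215e-04, -5.53185144e-07,
       -4.58968033e-04,  1.16389447e-03]), 'joint_torque': array([ 1.28542815e-03, -3.40182602e+01, -3.02423716e+01,  7.18220207e-02,
        3.29729996e-02, -1.13141955e-04]), 'tool_pos': array([5.49494587e-01, 3.80752788e-05, 2.18311365e-01]), 'ee_rot': array([-3.13942545e+00, -2.09626913e-04,  1.57076673e+00]), 'wrist_force': array([-0.99050493,  0.79921884,  0.3112949 ]), 'wrist_torque': array([-0.01417961,  0.02278514, -0.03391555]), 'finger_force': 0.0, 'width': 0.09408265738981635}
scene {'vfov': 43.074206199221365, 'cx': 322.5111546543103, 'cy': 198.67645012329655, 'k1': -0.1202086428434115, 'T': array([[-0.53482439, -0.35573678,  0.76642952, -0.48535071],
       [-0.84465781,  0.2494705 , -0.47362185,  0.86368614],
       [-0.02271685, -0.9006752 , -0.43389876,  0.88410521],
       [ 0.        ,  0.        ,  0.        ,  1.        ]])}
side {'vfov': 48.53457169818017, 'cx': 323.5296894730446, 'cy': 203.26280748844235, 'k1': -0.1255477742061769, 'T': array([[-0.97995476, -0.09116162,  0.17713901,  0.39525689],
       [-0.19916624,  0.42761411, -0.88174769,  1.23358227],
       [ 0.00463441, -0.89935295, -0.4371988 ,  0.80799034],
       [ 0.        ,  0.        ,  0.        ,  1.        ]])}
wrist {'vfov': 65.97344549593956, 'cx': 316.8136933902972, 'cy': 200.71379704832668, 'k1': -0.0029408414049011057, 'T': array([[ 9.99998905e-01,  3.03030376e-05, -1.47967446e-03,
         5.50197002e-01],
       [-3.09773668e-04, -9.73358980e-01, -2.29286286e-01,
         6.53138015e-02],
       [-1.44720250e-03,  2.29286493e-01, -9.73357904e-01,
         3.83042296e-01],
       [ 0.00000000e+00,  0.00000000e+00,  0.00000000e+00,
         1.00000000e+00]])}
```

View pics/scene0.png

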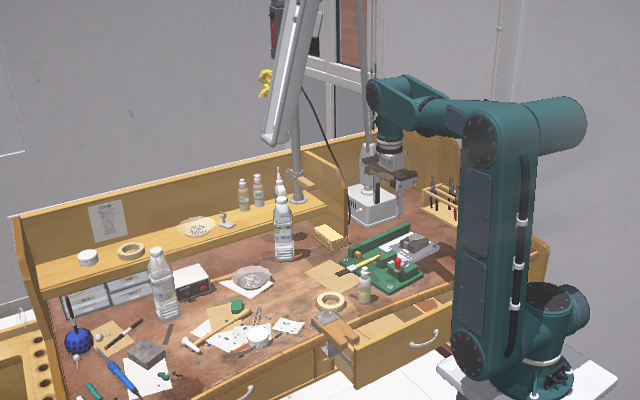

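View pics/wrist0.png

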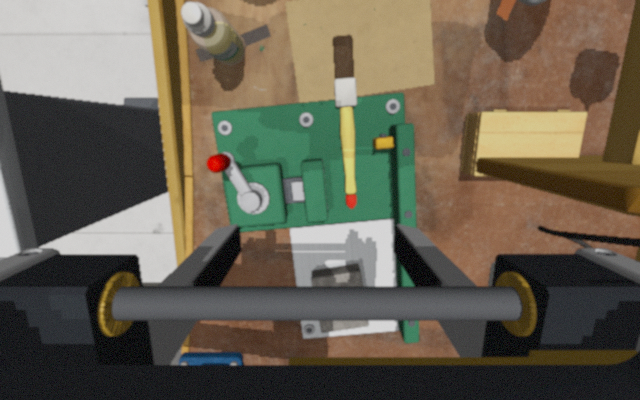

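The wrist view shows the vise with the brush lying at about x 345, y 35–205, the knob at (218,163) and the block half hidden at (340,290). I'll shift the camera toward -y so I can see all of it.

carry_out --increments '[[0, [-40, 0, -20], 0], [0, [-40, 0, -20], 0], [0, [-40, 0, 0], 0], [0, [0, 0, 0], 0], [0, [0, 0, 0], 0], [0, [0, 0, 0], 0]]'

```text
time: 0.75
tool_pos: [0.5498, -0.1191, 0.2589]
ee_rot: [-3.141, -0.001, 1.572]
wrist_force: [-0.2, 0.1, 0.2]
width: 0.0941
finger_force: 0.0
```

```bash
python3 - <<'E'
from bench import robot
import cv2,pickle
o=robot.get_obs();c=robot.get_calibration("wrist");im=robot.snapshot("wrist")
cv2.imwrite("pics/wrist1.png",im);pickle.dump((o,c),open("w1.pkl","wb"));print(o['tool_pos'],o['ee_rot'])
cv2.imwrite("pics/wrist1c.png",cv2.resize(im[0:300,150:550],None,fx=2,fy=2,interpolation=cv2.INTER_CUBIC))
E
```

```text
[ 0.54980654 -0.1191084   0.25885659] [-3.14053296e+00 -9.71979679e-04  1.57153922e+00]
```

View pics/wrist1c.png

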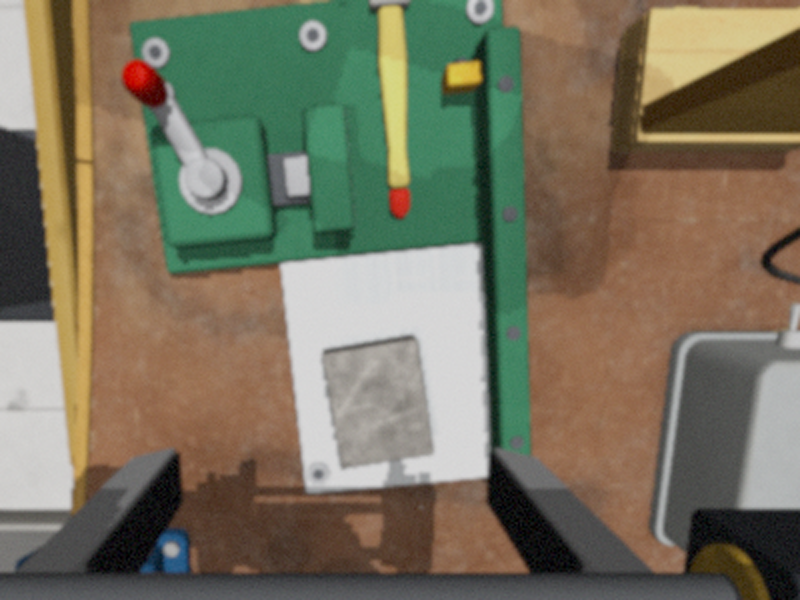

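The crop shows these (crop pixels):
- Bed corners: (132,22) and (170,272).
- Tray corners: (281,262) and (307,492).
- Jaw top corners: (487,28) and (520,30).
- Block top corners: (323,352), (415,338), (433,455), (342,467).
- Brush: red tip at (400,217), ferrule at (390,3).
- Knob top: about (137,78).

```bash
cat > h.py <<'E'
import numpy as np
def ray(c,uv):
    f=200/np.tan(np.radians(c['vfov'])/2)
    d=np.array([(uv[0]-c['cx'])/f,(uv[1]-c['cy'])/f]);s=d.copy()
    for _ in range(10): s=d/(1+c['k1']*(s@s))
    return c['T'][:3,3],c['T'][:3,:3]@np.array([s[0],s[1],1])
def at(c,uv,z):
    o,d=ray(c,uv);return (o+d*(z-o[2])/d[2])[:2]
def rot(a):return np.array([[np.cos(a),-np.sin(a)],[np.sin(a),np.cos(a)]])
def fit(A,B): # B = R A + t
    A=np.array(A,float);B=np.array(B,float);a=A-A.mean(0);b=B-B.mean(0)
    yaw=np.arctan2((a[:,0]*b[:,1]-a[:,1]*b[:,0]).sum(),(a*b).sum())
    t=B.mean(0)-rot(yaw)@A.mean(0);return yaw,t,np.linalg.norm((A@rot(yaw).T+t-B),axis=1)
E
python3 - <<'E'
import pickle;from h import *
o,c=pickle.load(open("w1.pkl","rb"))
P=lambda u,v,z:at(c,(150+u/2,v/2),z)
pts=[((-130,100),(132,22),14),((-55,-50),(281,262),14),((-55,-210),(307,492),14),((75,65),(487,28),48),((95,65),(520,30),48)]
yaw,t,e=fit([np.array(p[0])/1000 for p in pts],[P(*p[1],p[2]/1000) for p in pts])
print("vise",yaw,t,e*1000)
V=lambda p:rot(yaw).T@(p-t)*1000
bl=[P(*q,.040) for q in((323,352),(415,338),(433,455),(342,467))]
by,bt,be=fit(np.array([[-31,39],[31,39],[31,-39],[-31,-39]])/1000,bl)
print("block",by,bt,be*1000,"in vise",V(bt),by-yaw)
print("brush tip",P(400,217,.022),"ferrule",P(390,3,.02),V(P(400,217,.022)),V(P(390,3,.02)))
for n,p in dict(knob=P(137,78,.097),shaft=P(208,175,.07)).items():print(n,p,V(p))
print("jaw face top",[V(P(*q,.048)) for q in((347,105),(352,230))])
print("stop",[V(P(*q,.036)) for q in((447,66),(482,62),(447,88))])
for p in ((44,1),(-87,0),(75,-70)):print(p,rot(yaw)@np.array(p)/1000+t)
E
```

```text
vise 0.09254209272979225 [ 0.56587253 -0.00368588] [2.58572517 1.32331829 2.17312143 0.68976619 3.40728716]
block 0.1612197844352184 [ 0.57856034 -0.14578838] [1.58515365 2.37764143 0.77908241 1.72673472] in vise [  -0.49818058 -142.666931  ] 0.06867769170542615
brush tip [ 0.59138292 -0.02967866] ferrule [0.58276673 0.09055447] [ 22.99924073 -28.23897498] [25.53066356 92.27590167]
knob [0.4545692 0.0304917] [-107.66871945   44.31687899]
shaft [ 0.48175418 -0.01073447] [-84.4097709    0.75494793]
jaw face top [array([-5.39194721, 33.5686372 ]), array([ -8.37178079, -34.28632754])]
stop [array([53.93107747, 51.50759182]), array([73.98062122, 51.76157588]), array([53.34429881, 39.92868744])]
(44, 1) [0.60959185 0.00137589]
(-87, 0) [ 0.4792448  -0.01172555]
(75, -70) [ 0.64702031 -0.0664556 ]
```

carry_out --increments '[[90, [40, 7, 0], 0], [90, [40, 7, 20], 0], [90, [40, 7, 40], 0], [90, [40, 7, 40], 0], [90, [31, 6, 40], -4.1], [90, [0, 0, 40], 0], [90, [0, 0, 0], 0], [90, [0, 0, 0], 0]]'

```text
time: 1.6
tool_pos: [0.5816, 0.0614, 0.09]
ee_rot: [-3.14, -0.0, 1.644]
wrist_force: [-0.3, -0.2, 0.9]
width: 0.0606
finger_force: 0.0
```

```bash
python3 - <<'E'
import pickle;from h import *;import cv2
from bench import robot
o,c=pickle.load(open("w1.pkl","rb"))
P=lambda u,v,z:at(c,(150+u/2,v/2),z)
for n,q in dict(edge1=(92,300),edge2=(85,500),blue1=(145,535),blue2=(188,535),blueb=(150,570)).items():print(n,P(*q,0))
c=robot.get_calibration("wrist");im=robot.snapshot("wrist");print(robot.get_obs()['tool_pos'],robot.get_obs()['ee_rot'])
pickle.dump(c,open("w2.pkl","wb"));cv2.imwrite("pics/wrist2.png",im)
E
```

```text
edge1 [ 0.38558802 -0.08257899]
edge2 [ 0.36750129 -0.22774186]
blue1 [ 0.40963519 -0.25548783]
blue2 [ 0.44164776 -0.25544725]
blueb [ 0.41141288 -0.28407978]
[0.5831191  0.06089228 0.09208877] [3.13884448e+00 2.61730893e-04 1.64279349e+00]
```

View pics/wrist2.png

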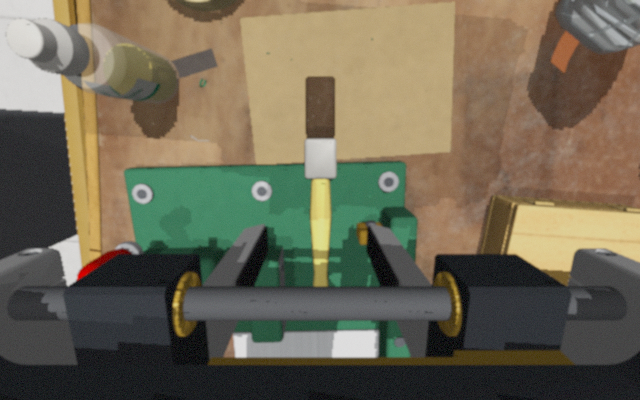

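The brush is centred between the fingers (column 320). I'll move 11 mm along it to clear the brass stop, then go down and grip.

carry_out --increments '[[130, [11, 0, 0], 0], [130, [0, 0, 30], 0], [130, [0, 0, 30], 0], [130, [0, 0, 0], 0], [255, [0, 0, 0], 0], [255, [0, 0, 0], 0], [255, [0, 0, 0], 0], [255, [0, 0, 0], 0]]'

```text
time: 2.45
tool_pos: [0.5821, 0.0715, 0.0313]
ee_rot: [3.14, 0.0, 1.642]
wrist_force: [-0.3, -0.9, -0.6]
width: 0.0173
finger_force: 0.0
```

carry_out --increments '[[255, [0, 0, 0], 0], [255, [0, 0, 0], 0], [255, [0, 0, 0], 0]]'

```text
time: 2.75
tool_pos: [0.582, 0.0716, 0.0312]
ee_rot: [3.14, 0.0, 1.642]
wrist_force: [-0.7, -0.1, 5.8]
width: 0.0166
finger_force: 30.0
```

carry_out --increments '[[255, [0, 0, -40], 0], [255, [0, 0, -40], 0], [255, [0, 0, -40], 0], [255, [-35, -18, 0], 0], [255, [-35, -18, 0], 0], [255, [-35, -18, 0], 0], [255, [-35, -18, 0], 0], [255, [-35, -18, 0], 0]]'

```text
time: 3.55
tool_pos: [0.5029, -0.1105, 0.1493]
ee_rot: [-3.141, -0.0, 1.643]
wrist_force: [0.1, -1.4, -0.1]
width: 0.0163
finger_force: 30.0
```

carry_out --increments '[[255, [-35, -18, 0], 0], [255, [-16, -11, 40], 0], [255, [0, 0, 40], 0], [255, [0, 0, 30], 0], [255, [0, 0, 0], 0], [255, [0, 0, 0], 0]]'

```text
time: 4.15
tool_pos: [0.4786, -0.1622, 0.0399]
ee_rot: [-3.14, -0.001, 1.642]
wrist_force: [0.3, -0.3, 0.3]
width: 0.0166
finger_force: 30.0
```

carry_out --increments '[[255, [0, 0, 12], 0], [255, [0, 0, 9], 0], [255, [0, 0, 0], 0], [255, [0, 0, 0], 0], [150, [0, 0, 0], 0], [130, [0, 0, 0], 0], [130, [0, 0, 0], 0]]'

```text
time: 4.85
tool_pos: [0.4792, -0.1625, 0.0195]
ee_rot: [3.141, 0.0, 1.642]
wrist_force: [-0.0, 0.1, -0.6]
width: 0.0367
finger_force: 0.0
```

carry_out --increments '[[130, [0, 0, -20], 0], [130, [0, 0, -40], 0], [130, [0, 0, -40], 0], [130, [0, 0, -40], 0], [130, [0, 0, -40], 0], [130, [0, 0, 0], 0], [130, [0, 0, 0], 0]]'

```text
time: 5.55
tool_pos: [0.4794, -0.1627, 0.2004]
ee_rot: [3.139, 0.002, 1.642]
wrist_force: [-0.5, 0.9, -0.6]
width: 0.046
finger_force: 0.0
```

```bash
python3 - <<'E'
from bench import robot
import cv2,pickle
o=robot.get_obs();c=robot.get_calibration("wrist");im=robot.snapshot("wrist")
pickle.dump((o,c),open("w3.pkl","wb"));print(o['tool_pos'],o['ee_rot'])
cv2.imwrite("pics/wrist3c.png",cv2.resize(im[0:300,150:550],None,fx=2,fy=2,interpolation=cv2.INTER_CUBIC))
E
```

```text
[ 0.47942609 -0.16265257  0.20041802] [3.13881607e+00 1.51786526e-03 1.64233699e+00]
```

View pics/wrist3c.png

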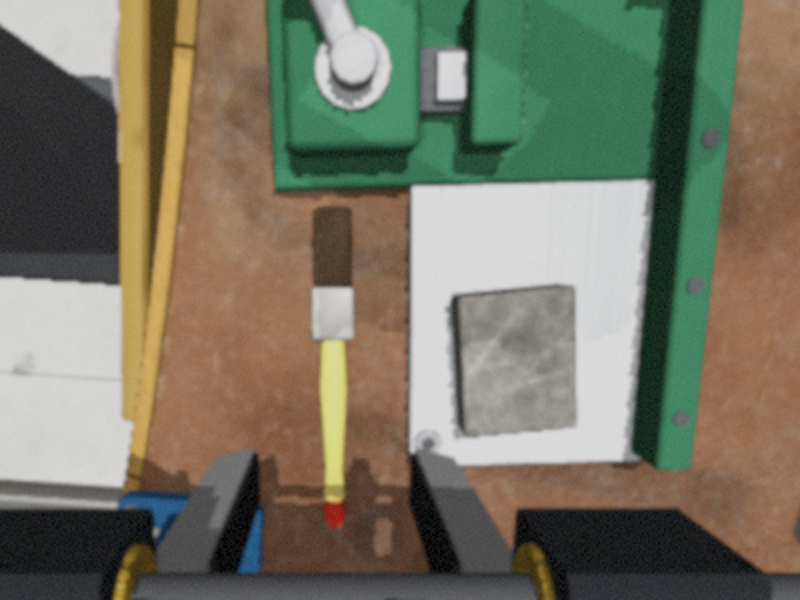

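The brush is flat on the worktop at crop (333,210–525), clear of the tray edge at column 410. The block's top corners are near (458,296), (574,287), (576,425), (465,434). I'll refine the vise and block poses from this view.

```bash
python3 - <<'E'
import pickle;from h import *
o,c3=pickle.load(open("w3.pkl","rb"));o,c1=pickle.load(open("w1.pkl","rb"))
P=lambda u,v,z,c=c3:at(c,(150+u/2,v/2),z)
p3=[((-55,-50),(411,185),14),((-55,-210),(409,466),14),((75,-205),(658,468),48),((95,-205),(692,468),48),((-130,-50),(278,188),14)]
p1=[((-130,100),(132,22),14),((-55,-50),(281,262),14),((-55,-210),(307,492),14),((75,65),(487,28),48),((95,65),(520,30),48),((55,52),(447,66),36),((75,52),(482,62),36),((55,40),(447,88),36)]
A=[];B=[]
for pp,c in((p3,c3),(p1,c1)):
    a=[np.array(p[0])/1000 for p in pp];b=[P(*p[1],p[2]/1000,c) for p in pp];print(*fit(a,b)[:2],np.round(fit(a,b)[2]*1000,1));A+=a;B+=b
yaw,t,e=fit(A,B);print("vise",yaw,t,np.round(e*1000,1))
V=lambda p:rot(yaw).T@(p-t)*1000
C=np.array([[-31,39],[31,39],[31,-39],[-31,-39]])/1000
for q,c in (((460,297),(574,287),(576,426),(465,434)),c3),(((325,353),(415,339),(433,455),(342,466)),c1):
    by,bt,be=fit(C,[P(*u,.040,c) for u in q]);print("block",by,bt,be*1000,V(bt),by-yaw)
print("home",rot(yaw)@[.044,.001]+t)
np.save("vise.npy",[yaw,*t])
E
```

```text
0.09670965294542168 [ 0.56492964 -0.00149308] [0.9 1.4 1.4 1.6 2.7]
0.09326420048892012 [ 0.56542701 -0.00383835] [2.9 1.6 2.4 0.5 3.  0.7 0.6 1.2]
vise 0.09375874328326628 [ 0.56540464 -0.00294055] [0.8 0.9 3.1 2.8 2.5 3.4 0.8 1.6 0.5 3.8 1.5 1.2 1.5]
block 0.1601133455073254 [ 0.57815874 -0.14599659] [1.85990492 2.21952246 1.13828489 2.12238203] [  -0.69503608 -143.62177886] 0.06635460222405912
block 0.1558197084454734 [ 0.57887769 -0.14593029] [2.38116594 3.00734696 0.77130141 2.22353061] [ 2.69637603e-02 -1.43623079e+02] 0.06206096516220713
home [0.60911777 0.0021744 ]
```

carry_out --increments '[[0, [3, 31, 0], 0], [0, [3, 31, 0], 0], [0, [3, 32, 0], 0], [0, [0, 0, 0], -8.5], [0, [0, 0, 0], -8.5], [0, [0, 0, 0], -8.5], [0, [0, 0, 0], -8.5], [0, [0, 0, 0], -8.5]]'

```text
time: 6.4
tool_pos: [0.5708, -0.1463, 0.1959]
ee_rot: [-3.14, -0.005, 2.39]
wrist_force: [0.6, 0.1, 0.5]
width: 0.0939
finger_force: 0.0
```

carry_out --increments '[[0, [0, 0, 0], -8.5], [0, [0, 0, 0], -8.5], [0, [0, 0, 0], -8.5], [0, [0, 0, 0], -8.5], [0, [0, 0, 0], -8.5], [0, [0, 0, 0], -8.5], [0, [0, 0, 0], -1.4], [0, [0, 0, 0], 0]]'

```text
time: 7.2
tool_pos: [0.5713, -0.1464, 0.1971]
ee_rot: [3.14, -0.003, -2.987]
wrist_force: [0.6, 0.2, -0.5]
width: 0.0939
finger_force: 0.0
```

carry_out --increments '[[0, [0, 0, 40], 0], [0, [0, 0, 40], 0], [0, [0, 0, 40], 0], [0, [0, 0, 20], 0], [0, [0, 0, 5], 0], [0, [0, 0, 5], 0], [0, [0, 0, 0], 0]]'

```text
time: 7.9
tool_pos: [0.5725, -0.1469, 0.0497]
ee_rot: [-3.141, 0.001, -2.985]
wrist_force: [-0.6, 0.0, -0.1]
width: 0.0937
finger_force: 0.0
```

carry_out --increments '[[0, [0, 0, 10], 0], [0, [0, 0, 7], 0], [0, [0, 0, 0], 0], [70, [0, 0, 0], 0], [70, [0, 0, 0], 0], [70, [0, 0, 0], 0], [70, [0, 0, 0], 0]]'

```text
time: 8.6
tool_pos: [0.5722, -0.1467, 0.0325]
ee_rot: [-3.141, 0.001, -2.985]
wrist_force: [0.3, 0.6, 1.0]
width: 0.0778
finger_force: 30.0
```

carry_out --increments '[[70, [0, 0, 0], 1.8], [70, [0, 0, 0], 1.8], [70, [-7, 10, 0], 0], [70, [-7, 18, 0], 0], [70, [-7, 18, 0], 0], [70, [-6, 18, 0], 0], [70, [-5, 18, 0], 0], [70, [0, 0, 0], 0]]'

```text
time: 9.4
tool_pos: [0.597, -0.0595, 0.0326]
ee_rot: [3.14, 0.002, -3.045]
wrist_force: [1.8, 3.8, 2.1]
width: 0.0777
finger_force: 30.0
```

carry_out --increments '[[70, [-3, 16, 0], 0], [70, [-3, 16, 0], 0], [70, [0, 16, 0], 0], [70, [-1.5, 0, 0], 0], [70, [-1.5, 0, 0], 0], [70, [-1, 0, 0], 0], [70, [0, 0, 0], 0]]'

```text
time: 10.1
tool_pos: [0.5994, -0.0114, 0.0325]
ee_rot: [3.138, -0.005, -3.047]
wrist_force: [-6.6, 2.8, 7.9]
width: 0.0777
finger_force: 30.0
```

carry_out --increments '[[70, [-1, 0, 0], 0], [70, [-1, 0, 0], 0], [70, [0, 0, 0], 0], [70, [0, 0, 0], 0]]'

```text
time: 10.5
tool_pos: [0.6013, -0.0117, 0.0325]
ee_rot: [3.139, -0.005, -3.047]
wrist_force: [-7.2, 2.1, 6.8]
width: 0.0778
finger_force: 30.0
```

```bash
python3 - <<'E'
from bench import robot
import cv2,pickle
o=robot.get_obs();c=robot.get_calibration("wrist");im=robot.snapshot("wrist")
pickle.dump((o,c),open("w4.pkl","wb"));print(o['tool_pos'],o['ee_rot'],o['wrist_force'],o['wrist_torque'])
cv2.imwrite("pics/wrist4.png",cv2.resize(im[100:400,120:520],None,fx=2,fy=2,interpolation=cv2.INTER_CUBIC))
E
```

```text
[ 0.60131158 -0.01169241  0.03250609] [ 3.13886349 -0.00478891 -3.04685059] [-7.18270139  2.06369296  6.81257328] [ 0.0601933   1.01699524 -0.14334957]
```

View pics/wrist4.png

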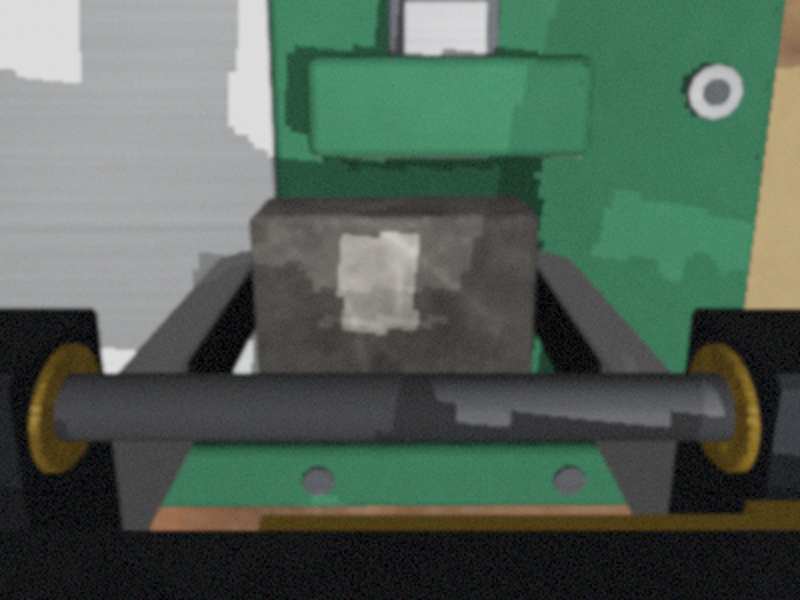

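The block is held square between the fingers and hasn't reached the jaw yet. The force so far is only sliding friction, so I keep feeding toward the fixed jaw.

carry_out --increments '[[70, [-1, 0, 0], 0], [70, [-1, 0, 0], 0], [70, [-1, 0, 0], 0], [70, [0, 0, 0], 0], [70, [0, 0, 0], 0]]'

```text
time: 11.05
tool_pos: [0.6035, -0.0117, 0.0324]
ee_rot: [3.139, -0.007, -3.047]
wrist_force: [-10.1, 0.6, 8.1]
width: 0.0776
finger_force: 30.0
```

carry_out --increments '[[70, [-1, 0, 0], 0], [70, [-1, 0, 0], 0], [70, [0, 0, 0], 0], [70, [0, 0, 0], 0]]'

```text
time: 11.45
tool_pos: [0.6038, -0.0116, 0.0323]
ee_rot: [3.139, -0.011, -3.047]
wrist_force: [-13.3, 0.2, 11.4]
width: 0.0781
finger_force: 30.0
```

carry_out --increments '[[70, [0, 3, 0], 0], [70, [0, 3, 0], 0], [70, [0, 3, 0], 0], [70, [0, 2, 0], 0], [70, [0, 0, 0], 0], [70, [0, 0, 0], 0]]'

```text
time: 12.05
tool_pos: [0.6034, -0.0077, 0.0327]
ee_rot: [-3.132, -0.011, -3.048]
wrist_force: [-11.8, -15.4, 10.7]
width: 0.0775
finger_force: 30.0
```

carry_out --increments '[[70, [0, 1, 0], 0], [70, [0, 1, 0], 0], [70, [0, 0, 0], 0], [70, [0, 0, 0], 0]]'

```text
time: 12.45
tool_pos: [0.6033, -0.0062, 0.0327]
ee_rot: [-3.131, -0.011, -3.049]
wrist_force: [-11.2, -16.1, 10.7]
width: 0.0777
finger_force: 30.0
```

carry_out --increments '[[70, [1.5, 0, 0], 0], [70, [0, 1, 0], 0], [70, [0, 1, 0], 0], [70, [0, 1, 0], 0], [70, [0, 0, 0], 0], [70, [0, 0, 0], 0]]'

```text
time: 13.05
tool_pos: [0.6028, -0.0019, 0.0327]
ee_rot: [-3.134, -0.007, -3.048]
wrist_force: [-9.2, -12.7, 7.8]
width: 0.0777
finger_force: 30.0
```

```bash
python3 - <<'E'
from bench import robot
import cv2,pickle
o=robot.get_obs();c=robot.get_calibration("wrist");im=robot.snapshot("wrist")
pickle.dump((o,c),open("w5.pkl","wb"));print(o['tool_pos'],o['ee_rot'],o['wrist_force'],o['wrist_torque'])
a=cv2.resize(im[180:400,200:480],None,fx=2,fy=2)
s=robot.snapshot("side");c=robot.get_calibration("side")
p=np.linalg.inv(c['T'])@[.6,0,.03,1] if 0 else None
import numpy as np
p=np.linalg.inv(c['T'])@np.array([.6,0,.03,1]);f=200/np.tan(np.radians(c['vfov'])/2)
u,v=int(p[0]/p[2]*f+c['cx']),int(p[1]/p[2]*f+c['cy']);print(u,v)
b=cv2.resize(s[max(v-50,0):v+50,max(u-100,0):u+100],None,fx=4,fy=4,interpolation=cv2.INTER_CUBIC)
cv2.imwrite("pics/side5.png",b)
E
```

```text
[ 0.60282013 -0.00187997  0.03268369] [-3.13353587 -0.00718621 -3.04838566] [ -9.18655438 -12.7118788    7.81081854] [-1.93929762  1.49582895  0.13985765]
336 249
```

View pics/side5.png

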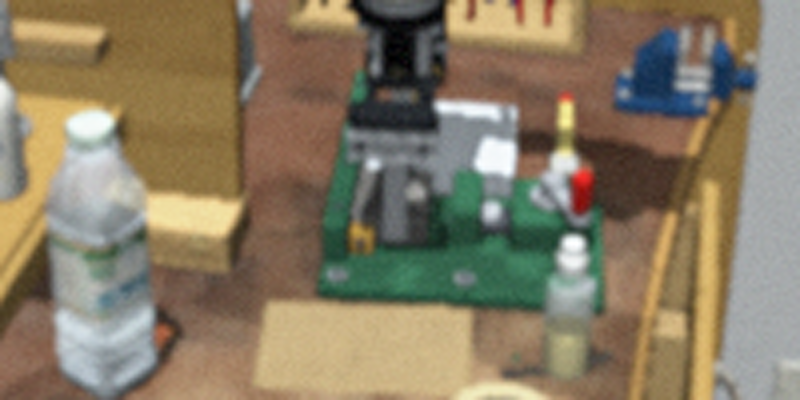

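The side view shows the block held next to the brass stop at about (360,238), with the fingers clear of it. I keep feeding toward the stop.

carry_out --increments '[[70, [0, 1, 0], 0], [70, [0, 1, 0], 0], [70, [0, 0, 0], 0], [70, [0, 0, 0], 0]]'

```text
time: 13.55
tool_pos: [0.6026, 0.0001, 0.0327]
ee_rot: [-3.134, -0.007, -3.048]
wrist_force: [-8.0, -13.0, 7.8]
width: 0.0776
finger_force: 30.0
```

carry_out --increments '[[70, [0, 1, 0], 0], [70, [0, 1, 0], 0], [70, [0, 0, 0], 0], [70, [0, 0, 0], 0]]'

```text
time: 13.95
tool_pos: [0.6024, 0.0021, 0.0327]
ee_rot: [-3.133, -0.007, -3.048]
wrist_force: [-7.3, -12.7, 7.9]
width: 0.0776
finger_force: 30.0
```

carry_out --increments '[[70, [0, 1, 0], 0], [70, [0, 1, 0], 0], [70, [0, 0, 0], 0], [70, [0, 0, 0], 0]]'

```text
time: 14.35
tool_pos: [0.6023, 0.0032, 0.0327]
ee_rot: [-3.132, -0.007, -3.049]
wrist_force: [-7.8, -15.0, 8.3]
width: 0.0778
finger_force: 30.0
```

carry_out --increments '[[70, [0, 1, 0], 0], [70, [0, 1, 0], 0], [70, [-1, 0, 0], 0], [70, [0, 0, 0], 0]]'

```text
time: 14.75
tool_pos: [0.6024, 0.0033, 0.0328]
ee_rot: [-3.129, -0.01, -3.049]
wrist_force: [-10.4, -19.6, 9.5]
width: 0.0777
finger_force: 30.0
```

The block is against both the fixed jaw and the stop. I'll ease the pressure, release and lift.

carry_out --increments '[[70, [1, -2, 0], 0], [70, [1, -1, 0], 0], [0, [0, 0, 0], 0], [0, [0, 0, 0], 0], [0, [0, 0, 0], 0], [0, [0, 0, -30], 0], [0, [0, 0, -50], 0], [0, [0, 0, -50], 0]]'

```text
time: 15.55
tool_pos: [0.6032, 0.0091, 0.162]
ee_rot: [3.14, -0.003, -3.046]
wrist_force: [0.1, -0.5, 1.0]
width: 0.0942
finger_force: 0.0
```

carry_out --increments '[[115, [38, 11, -20], 0], [115, [38, 11, 0], 0], [115, [38, 11, 0], 0], [115, [31, 10, 0], 0], [115, [0, 0, 0], 0], [115, [0, 0, 0], 0]]'

```text
time: 16.15
tool_pos: [0.4557, 0.0379, 0.1824]
ee_rot: [3.141, 0.002, -3.046]
wrist_force: [-0.4, 0.2, -0.1]
width: 0.0525
finger_force: 0.0
```

```bash
python3 - <<'E'
from bench import robot
import cv2,pickle
o=robot.get_obs();c=robot.get_calibration("wrist");im=robot.snapshot("wrist")
pickle.dump((o,c),open("w6.pkl","wb"));print(o['tool_pos'],o['ee_rot'],o['wrist_force'])
cv2.imwrite("pics/wrist6.png",im)
E
```

```text
[0.45570145 0.03788954 0.18242113] [ 3.14129925e+00  1.76978206e-03 -3.04600129e+00] [-0.42881777  0.22389075 -0.05896399]
```

View pics/wrist6.png

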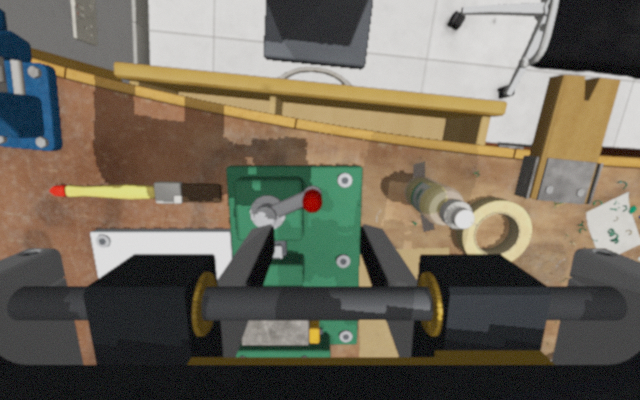

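The knob top is at (313,200) and the shaft hub at (267,211). The block sits against the stop near (315,332). Next I compute the knob position and the circle of moves.

```bash
python3 - <<'E'
import pickle;from h import *
o,c=pickle.load(open("w6.pkl","rb"));yaw,*t=np.load("vise.npy");t=np.array(t)
V=lambda p:rot(yaw).T@(p-t)*1000
k=V(at(c,(313,200),.097));print("knob",k,"rel",k-[-87,0],np.linalg.norm(k-[-87,0]),np.degrees(np.arctan2(k[1],k[0]+87)))
print("hub",V(at(c,(267,211),.065)))
print("tcp",V(o['tool_pos'][:2]))
E
```

```text
knob [-112.78233091   46.92814226] rel [-25.78233091  46.92814226] 53.544179174712845 118.78440256112917
hub [-94.48998436   2.94170586]
tcp [-105.39878892   50.9213278 ]
```

carry_out --increments '[[115, [4.5, -5, 25], 0], [115, [0, 0, 40], 0], [115, [0, 0, 30], 0], [115, [0, 0, 0], 0], [255, [0, 0, 0], 0], [255, [0, 0, 0], 0], [255, [0, 0, 0], 0], [255, [0, 0, 0], 0]]'

```text
time: 17.0
tool_pos: [0.4528, 0.0318, 0.0887]
ee_rot: [-3.141, 0.003, -3.047]
wrist_force: [0.9, 0.3, 0.6]
width: 0.0228
finger_force: 0.0
```

carry_out --increments '[[255, [0, 0, 0], 0], [255, [0, 0, 0], 0], [255, [0, 0, 0], 0]]'

```text
time: 17.3
tool_pos: [0.4524, 0.0331, 0.0884]
ee_rot: [3.139, 0.003, -3.047]
wrist_force: [-0.5, 3.5, 5.3]
width: 0.0176
finger_force: 30.0
```

```bash
python3 - <<'E'
import numpy as np
for a0 in (115,):
  for d in range(0,390,15):
    a,b=np.radians([a0-d,a0-d-15]);v=50*np.array([np.cos(b)-np.cos(a),np.sin(b)-np.sin(a)])
    print(a0-d,"->",a0-d-15,np.round([-v[0],v[1]],1))
E
```

```text
115 -> 100 [-12.4   3.9]
100 -> 85 [-13.    0.6]
85 -> 70 [-12.7  -2.8]
70 -> 55 [-11.6  -6. ]
55 -> 40 [-9.6 -8.8]
40 -> 25 [ -7. -11.]
25 -> 10 [ -3.9 -12.4]
10 -> -5 [ -0.6 -13. ]
-5 -> -20 [  2.8 -12.7]
-20 -> -35 [  6.  -11.6]
-35 -> -50 [ 8.8 -9.6]
-50 -> -65 [11. -7.]
-65 -> -80 [12.4 -3.9]
-80 -> -95 [13.  -0.6]
-95 -> -110 [12.7  2.8]
-110 -> -125 [11.6  6. ]
-125 -> -140 [9.6 8.8]
-140 -> -155 [ 7. 11.]
-155 -> -170 [ 3.9 12.4]
-170 -> -185 [ 0.6 13. ]
-185 -> -200 [-2.8 12.7]
-200 -> -215 [-6.  11.6]
-215 -> -230 [-8.8  9.6]
-230 -> -245 [-11.   7.]
-245 -> -260 [-12.4   3.9]
-260 -> -275 [-13.    0.6]
```

carry_out --increments '[[255, [-12.4, 3.9, 0], 0], [255, [-13, 0.6, 0], 0], [255, [-12.7, -2.8, 0], 0], [255, [0, 0, 0], 0], [255, [0, 0, 0], 0]]'

```text
time: 17.8
tool_pos: [0.4896, 0.0399, 0.0883]
ee_rot: [3.136, 0.001, -3.047]
wrist_force: [-2.3, 7.9, 5.4]
width: 0.0169
finger_force: 30.0
```

carry_out --increments '[[255, [-11.8, -4.1, 0], 0], [255, [-9.9, -8.5, 0], 0], [255, [-7.4, -10.8, 0], 0], [255, [-4.4, -12.3, 0], 0], [255, [-1, -13, 0], 0], [255, [0, 0, 0], 0], [255, [0, 0, 0], 0]]'

```text
time: 18.5
tool_pos: [0.543, -0.007, 0.0895]
ee_rot: [-3.141, 0.036, -3.048]
wrist_force: [35.5, 5.5, -16.8]
width: 0.0062
finger_force: 30.9
```

The knob has squeezed out of the pads, so the grip was off-centre. I'll open, rise and look again.

carry_out --increments '[[115, [0, 0, 0], 0], [115, [0, 0, 0], 0], [115, [0, 0, 0], 0], [115, [0, 0, -40], 0], [115, [0, 0, -40], 0], [115, [0, 0, -10], 0], [115, [0, 0, 0], 0], [115, [0, 0, 0], 0]]'

```text
time: 19.3
tool_pos: [0.5273, -0.0084, 0.1754]
ee_rot: [-3.142, -0.003, -3.048]
wrist_force: [0.0, -0.5, -0.6]
width: 0.0512
finger_force: 0.0
```

```bash
python3 - <<'E'
from bench import robot
import cv2,pickle
o=robot.get_obs();c=robot.get_calibration("wrist");im=robot.snapshot("wrist")
pickle.dump((o,c),open("w7.pkl","wb"));print(o['tool_pos'],o['ee_rot'],o['wrist_force'])
cv2.imwrite("pics/wrist7.png",cv2.resize(im[100:400,120:520],None,fx=2,fy=2,interpolation=cv2.INTER_CUBIC))
E
```

```text
[ 0.52734771 -0.00837256  0.17536566] [-3.14158115e+00 -2.78471640e-03 -3.04758551e+00] [ 0.03679621 -0.48403136 -0.57755373]
```

View pics/wrist7.png

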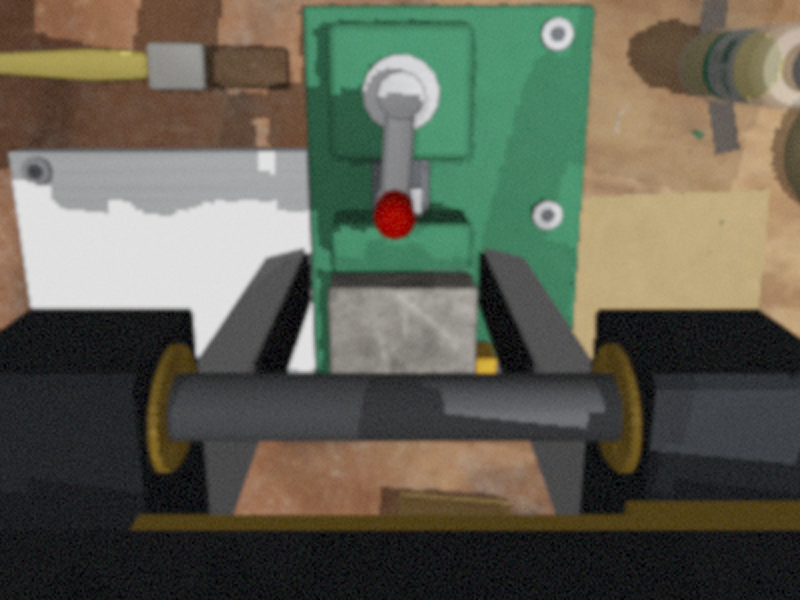

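The knob is at about (317,207) and the hub at (320,145), so the crank now points at the block, which still sits against jaw and stop. I'll regrip with the tool turning along with the crank.

```bash
python3 - <<'E'
import pickle,cv2;from h import *
o,c=pickle.load(open("w7.pkl","rb"));yaw,*t=np.load("vise.npy");t=np.array(t)
im=cv2.imread("pics/wrist7.png").astype(int);m=(im[...,2]>110)&(im[...,1]<50)&(im[...,0]<50);v,u=np.nonzero(m);print(len(u),u.mean(),v.mean(),u.min(),u.max(),v.min(),v.max())
V=lambda p:rot(yaw).T@(p-t)*1000
P=lambda u,v,z:at(c,(120+u/2,100+v/2),z)
k=V(P(394,212,.095));h=V(P(400,92,.068));T=V(o['tool_pos'][:2])
print("knob",k,"hub",h,"d",k-h,"tcp",T,"cam",V(c['T'][:2,3]),c['T'][2,3],"knob-tcp",k-T,o['joint_positions'])
E
```

```text
1123 393.9073909171861 217.91807658058772 376 412 199 237
knob [-42.26857265  -2.51345001] hub [-89.33309901   0.10407415] d [47.06452635 -2.61752415] tcp [-38.39833729  -1.84520661] cam [-103.74616598   -2.60449911] 0.3400097522383882 knob-tcp [-3.87023537 -0.6682434 ] [-1.23006366e-01  5.18917986e-02  1.49554053e+00 -6.11034025e-04
  1.59687724e+00 -1.78782496e+00]
```

carry_out --increments '[[115, [1.4, -0.7, 18], 3], [115, [0, 0, 40], 0], [115, [0, 0, 30], 0], [180, [0, 0, 0], 0], [255, [0, 0, 0], 0], [255, [0, 0, 0], 0], [255, [0, 0, 0], 0], [255, [0, 0, 0], 0]]'

```text
time: 20.15
tool_pos: [0.5283, -0.0087, 0.091]
ee_rot: [3.141, 0.004, -3.1]
wrist_force: [0.3, 0.7, 1.3]
width: 0.0174
finger_force: 30.0
```

carry_out --increments '[[255, [0, 0, 0], 0], [255, [0.5, -7.4, 0], 8.5], [255, [0.5, -7.4, 0], 8.5], [255, [0.5, -7.4, 0], 8.5], [255, [0, 0, 0], 0], [255, [0, 0, 0], 0]]'

```text
time: 20.75
tool_pos: [0.5239, -0.031, 0.091]
ee_rot: [3.141, 0.002, 2.738]
wrist_force: [-0.5, 0.3, 5.5]
width: 0.0173
finger_force: 30.0
```

Low forces, so it works. I continue round.

carry_out --increments '[[255, [0.6, -7.4, 0], 8.5], [255, [0.6, -7.4, 0], 8.5], [255, [0.6, -7.4, 0], 8.5], [255, [0.6, -7.4, 0], 8.5], [255, [0.6, -7.4, 0], 8.5], [255, [0, 0, 0], 0]]'

```text
time: 21.35
tool_pos: [0.4978, -0.0567, 0.0909]
ee_rot: [3.14, 0.001, 1.995]
wrist_force: [-1.4, 1.7, 6.2]
width: 0.0174
finger_force: 30.0
```

carry_out --increments '[[255, [0.6, -7.4, 0], 8.5], [255, [0.6, -7.4, 0], 8.5], [255, [0.6, -7.4, 0], 8.5], [255, [0.6, -7.4, 0], 8.5], [255, [0.6, -7.4, 0], 8.5], [255, [0, 0, 0], 0]]'

```text
time: 21.95
tool_pos: [0.4614, -0.0583, 0.0909]
ee_rot: [3.139, 0.0, 1.253]
wrist_force: [-2.0, 1.0, 6.4]
width: 0.0172
finger_force: 30.0
```

carry_out --increments '[[255, [0.6, -7.4, 0], 8.5], [255, [0.6, -7.4, 0], 8.5], [255, [0.6, -7.4, 0], 8.5], [255, [0.6, -7.4, 0], 8.5], [255, [0.6, -7.4, 0], 8.5], [255, [0, 0, 0], 0]]'

```text
time: 22.55
tool_pos: [0.4332, -0.0349, 0.0909]
ee_rot: [3.14, -0.0, 0.512]
wrist_force: [-3.7, 0.6, 8.4]
width: 0.0174
finger_force: 30.0
```

carry_out --increments '[[255, [0.6, -7.4, 0], 8.5], [255, [0.6, -7.4, 0], 8.5], [255, [0.6, -7.4, 0], 8.5], [255, [0.6, -7.4, 0], 8.5], [255, [0, 0, 0], 0]]'

```text
time: 23.05
tool_pos: [0.4269, -0.0056, 0.0909]
ee_rot: [-3.141, 0.0, -0.081]
wrist_force: [-4.7, 2.5, 8.8]
width: 0.0172
finger_force: 30.0
```

```bash
python3 -c "
from bench import robot
o=robot.get_obs();print(o['joint_positions'],o['wrist_force'])"
```

```text
[-1.46431283e-01 -1.27827176e-01  1.84062020e+00  3.17867442e-04
  1.42910501e+00  1.50513000e+00] [-4.74566899  2.45977376  8.8235106 ]
```

carry_out --increments '[[255, [0.6, -7.4, 0], 8.5], [255, [0.6, -7.4, 0], 8.5], [255, [0.6, -7.4, 0], 8.5], [255, [0, 0, 0], 0]]'

```text
time: 23.45
tool_pos: [0.4339, 0.0159, 0.0909]
ee_rot: [-3.14, 0.001, -0.526]
wrist_force: [-3.6, 3.0, 7.8]
width: 0.0175
finger_force: 30.0
```

carry_out --increments '[[255, [0.6, -7.4, 0], 8.5], [255, [0.6, -7.4, 0], 8.5], [255, [0.6, -7.4, 0], 8.5], [255, [0, 0, 0], 0], [255, [0, 0, 0], 0]]'

```text
time: 23.95
tool_pos: [0.4431, 0.0251, 0.0906]
ee_rot: [3.121, -0.003, -0.97]
wrist_force: [-20.0, -14.1, 18.3]
width: 0.0171
finger_force: 30.0
```

The knob now resists with about 24 N, so the jaw is tight. I add a small extra push, then relieve, release and rise.

carry_out --increments '[[255, [0, -2, 0], 0], [255, [0, 0, 0], 0], [255, [0, 0, 0], 0]]'

```text
time: 24.25
tool_pos: [0.4433, 0.0253, 0.0906]
ee_rot: [3.118, -0.002, -0.971]
wrist_force: [-24.1, -16.4, 21.4]
width: 0.0175
finger_force: 30.1
```

carry_out --increments '[[255, [0, 3, 0], 0], [255, [0, 3, 0], 0], [130, [0, 0, 0], 0], [130, [0, 0, 0], 0], [115, [0, 0, 0], 0], [115, [0, 0, -40], 0], [115, [0, 0, -40], 0], [115, [0, 0, -40], 0]]'

```text
time: 25.05
tool_pos: [0.4454, 0.0282, 0.2104]
ee_rot: [3.141, -0.0, -0.97]
wrist_force: [0.7, -0.3, 0.1]
width: 0.0515
finger_force: 0.0
```

carry_out --increments '[[115, [30, 10, -20], 0], [115, [30, 10, -20], 0], [115, [0, 0, 0], -8.5], [115, [0, 0, 0], -8.5], [115, [0, 0, 0], -8.5], [115, [0, 0, 0], -8.5], [115, [0, 0, 0], 0], [115, [0, 0, 0], 0]]'

```text
time: 25.85
tool_pos: [0.4632, -0.0325, 0.2491]
ee_rot: [3.141, -0.0, -0.38]
wrist_force: [0.2, -0.1, -0.1]
width: 0.052
finger_force: 0.0
```

```bash
python3 - <<'E'
from bench import robot
import cv2,pickle
o=robot.get_obs();c=robot.get_calibration("wrist");im=robot.snapshot("wrist")
pickle.dump((o,c),open("w8.pkl","wb"));print(o['tool_pos'],o['ee_rot'],o['wrist_force'])
a=cv2.resize(im,None,fx=1.25,fy=1.25,interpolation=cv2.INTER_CUBIC)
cv2.imwrite("pics/wrist8.png",a)
E
```

```text
[ 0.46322784 -0.03246493  0.24912125] [ 3.14125531e+00 -1.68017113e-04 -3.79890741e-01] [ 0.15531265 -0.11016285 -0.11268155]
```

View pics/wrist8.png

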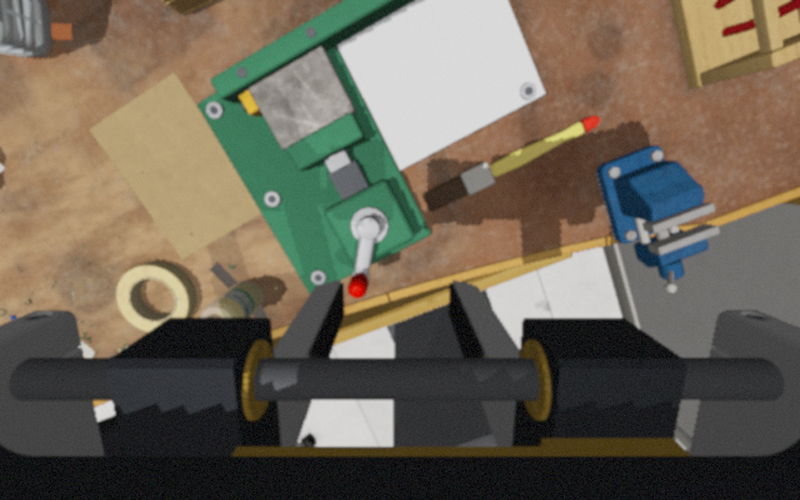

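The block is clamped between the jaws, flush with the fixed jaw and touching the stop at (250,100). The brush lies clear on the worktop at (430–595,120–205), and I see nothing else disturbed. I'm handing in.

```bash
python3 -c "
from bench import robot
print(robot.close_job())"
```

```text
the job is handed in; nothing more can be done
None
```

The job is handed in with no verdict returned: the brush is on the worktop clear of the vise, the block is against the fixed jaw and stop, and the jaw is clamped tight (the knob resisted with about 29 N).

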